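# Tip the sorting board, pack the cans and bin the heat sinks

### The arm

A 6-joint arm with a two-finger parallel gripper is mounted at the origin on the work surface. World frame = base frame: x ahead of the robot, y to its left, z up, the work surface at z = 0. Lengths are in m, angles in rad, forces in N, time in s.
With the tool pointing down it reaches from about 0.35 to 0.875 m from the base axis. Payload 4.2 kg.
Tool frame: the origin (TCP) lies between the finger pads; the fingertips stand 8 mm ahead of it and the grasp point (between the pads) lies 11 mm behind it; z points along the fingers, y is the line along which they close (so a half turn about z gives the same grasp; the last joint's range is limited). The gripper opens to 85 mm and grips with 20 to 120 N. Pads are 22 mm wide; open, the fingers measure 114 mm over their backs; the gripper's body (76 mm by 85 mm) begins 54 mm behind the grasp point. The pads swing forward as they close: fully open they stand 13 mm farther back than shut.
Start: joints at [-0.857, 0.385, 0.008, 0, -1.194, -0.259], TCP at [0.275, -0.561, 0.239] pointing down, gripper open.
Joint ranges: [-3.14, 3.14], [-1.21, 2.06], [-1.07, 1.41], [-3.16, 2.05], [-2.99, -0.16], [-3.1, 3.1]. Speed limits (rad/s): [2.79, 2.79, 3.14, 3.14, 3.14, 3.14].

### API

Orientations are given as a unit quaternion [w, x, y, z].
In Python, from bench import arm gives the robot as it stands. The module is installed in compiled form; this text tells all that it offers. Calls block until the motion is done:
- arm.movep(position, orientation): joint-space move of the TCP to a pose.
- arm.move_linear(position, attitude=None, feed=0.15): straight line of the TCP; attitude=None keeps the orientation; feed is the mean speed in m/s.
- arm.move_j(angles): joint-space move.
- arm.set_gripper(opening, grasp_force=None): finger opening in m; grasp_force is the grip in N (None keeps the last); returns when the fingers have stopped.
- arm.sleep(seconds).
- arm.solve_ik(position, orientation): joint angles nearest the present ones, or None.
- arm.sense(): the state.
- arm.grab_frame(name): name is "side" or "top" or "wrist"; returns a dict with "pixels" (480x640x3 uint8, red, green, blue), "depth" (480x640 float32, m along the optical axis (not along the pixel's ray), 0 where there is no reading), "fx", "fy", "cx", "cy" (pixels), "R" (3x3) and "t" (3): a world point X has camera coordinates R X + t. Camera axes: x right, y down, z forward; pixel columns grow to the right and rows downward; lengths in m; the calibration is good to about 2 mm. A picture is of the moment at which its call begins.
A pose or a line that the arm cannot do raises arm.MotionError and nothing moves.
- arm.sign_off(): hands the job in; it is judged then, once.
The state is a dict: "clock": time; "q": joint angles; "joint_vel": joint speeds; "joint_torque": joint torques, N m; "ee_pos": TCP position; "orientation": TCP orientation; "wrist_force": force on the tool from outside, world axes, zero at the start; "torque": the same for the moment, N m; "finger_gap": finger opening in m; "finger_force": force on a finger pad.
Only numpy, scipy, OpenCV 4.12 (cv2) and the standard library are available. Lean on these libraries where they do the work, as an engineer would, in place of code of your own. Each camera call takes 0.05 s, during which the arm holds its last target. There are 200 camera calls.

### The job

Lift the sorting board by its handle bar so that all the round capacitor cans roll off into the trough while the heat sinks stay on the board, then let the board back down level. After that lay every can in a pocket of its own in the packing tray and put every heat sink in the low open blue bin near the tray. Do not take the cans off the board with the gripper, and leave the other things on the bench where they are.

Things in the scene. Friction and masses are not known exactly. Their poses are not given: they have to be found in the camera images.
- sorter: fixed sorting unit: a tipping board with a catch trough before its open (hinge) end. Origin on the table under the middle of the hinge line; x along the hinge, y from hinge to handle bar, z up. Board: y=0 to 206 mm, x=-125 to 125 mm. Three lanes 78 mm wide, centred at x=-82, 0, 82 mm, run along y over board and trough. Trough: y=-135 to 0 mm, outer wall 55 mm high, hinge-side wall 52 mm
- hinge (a point): middle of the board's hinge line, at the board's open end, level with its top surface, 64 mm above the table. The ribs between the lanes and the rim at the closed end (204 mm from the hinge) stand 14 mm above the board and are 4 mm thick
- valley (a point): lowest point of the trough's middle lane, on its floor, 6 mm above the table, 65 mm from the hinge line; the floor is a V whose sides rise 16 degrees both ways in y, the same in all lanes. The walls between lanes are 44 mm high above the table, the end walls 50 mm. A can at rest in it lies along the sorter's x, centre 18 mm above this point
- board (a joint): tipping angle of the board (rad): 0 is level, its rest on its stop; the limit is 0.6. It grows as the bar is lifted; the hinge end stays where it is. The board weighs 0.6 kg and sinks back when let go. Cans begin to roll at about 0.12 to 0.15; heat sinks stay up to about 0.4 and may slide beyond 0.45
- bar (a point): centre of the board's handle bar: round, black, 14 mm diameter, 110 mm long along the sorter's x, on two thin posts 52 mm either side, beyond the board's rim. At rest 100 mm above the table, 235 mm in y from the hinge line. It moves with the board in an arc about the hinge line
- tray: fixed black packing tray, 274 x 56 x 20 mm, with three pockets in a row along its x. Origin at the centre of its underside, x along the row, z up. Each pocket is 70 mm (x) by 42 mm (y), its floor 6 mm above the table and its walls 14 mm deep
- bin: fixed open blue bin, 220 x 150 mm, 45 mm high, walls and floor 5 mm thick. Origin at the centre of its underside, x along the long side, z up
- pocket0 (a point): centre of the floor of pocket 0 of the tray, 14 mm below the pocket's rim; a can lying in it has its centre 17 mm above this point
- pocket1 (a point): centre of the floor of pocket 1 of the tray, 14 mm below the pocket's rim; a can lying in it has its centre 17 mm above this point
- pocket2 (a point): centre of the floor of pocket 2 of the tray, 14 mm below the pocket's rim; a can lying in it has its centre 17 mm above this point
- can0: capacitor can, a plain black cylinder of 34 mm diameter and 62 mm length, about 90 g (may be absent). Origin at its centre, x along its axis; at the start it lies across a lane of the board near the hinge end. There is at most one in each lane
- can1: capacitor can, a plain black cylinder of 34 mm diameter and 62 mm length, about 90 g (may be absent). Origin at its centre, x along its axis; at the start it lies across a lane of the board near the hinge end. There is at most one in each lane
- can2: capacitor can, a plain black cylinder of 34 mm diameter and 62 mm length, about 90 g (may be absent). Origin at its centre, x along its axis; at the start it lies across a lane of the board near the hinge end. There is at most one in each lane
- sink0: aluminium heat sink, a T-shaped piece about 90 g (may be absent): base 60 (x) x 44 (y) x 6 mm with one upright web along its x over the middle, 14 mm thick, 60 mm long, top 36 mm above the underside. Origin at the centre of the underside, z up; pinch it by the web. It starts base down on the board, at most one a lane, nearer the rim than the can
- sink1: aluminium heat sink, a T-shaped piece about 90 g (may be absent): base 60 (x) x 44 (y) x 6 mm with one upright web along its x over the middle, 14 mm thick, 60 mm long, top 36 mm above the underside. Origin at the centre of the underside, z up; pinch it by the web. It starts base down on the board, at most one a lane, nearer the rim than the can
- sink2: aluminium heat sink, a T-shaped piece about 90 g (may be absent): base 60 (x) x 44 (y) x 6 mm with one upright web along its x over the middle, 14 mm thick, 60 mm long, top 36 mm above the underside. Origin at the centre of the underside, z up; pinch it by the web. It starts base down on the board, at most one a lane, nearer the rim than the can
- screwdriver: screwdriver lying on the table, a bystander, leave alone
- spool: white wire spool, 60 mm wide, 36 mm high, a bystander, leave alone
- meter: orange multimeter 140 x 75 x 32 mm lying on the table, a bystander, leave alone
- flux: small jar 44 mm wide, 75 mm high, a bystander, leave alone
- lidbox: pale plastic box 100 x 70 x 30 mm, a bystander, leave alone
- tape: roll of yellow tape lying flat, 80 mm wide, 20 mm high, a bystander, leave alone
- brush: brush lying on the table, a bystander, leave alone

How it is judged:
On the way, in this order (a step that is already met when the one before it is completed fails the run):
1. with the board still tipped (over 0.15 rad) every can has come to lie in the trough and every heat sink is still on the board (value of joint board above 0.15 rad and y of can0 in the frame of sorter between -0.135 and 0 m and x of can0 in the frame of sorter between -0.125 and 0.125 m and z of each of can0, can1, can2 in the frame of sorter below 0.055 m and y of can1 in the frame of sorter between -0.135 and 0 m and x of can1 in the frame of sorter between -0.125 and 0.125 m and y of can2 in the frame of sorter between -0.135 and 0 m and x of can2 in the frame of sorter between -0.125 and 0.125 m and y of sink0 in the frame of sorter between 0.01 and 0.21 m and x of sink0 in the frame of sorter between -0.125 and 0.125 m and z of each of sink0, sink1, sink2 in the frame of sorter above 0.05 m and y of sink1 in the frame of sorter between 0.01 and 0.21 m and x of sink1 in the frame of sorter between -0.125 and 0.125 m and y of sink2 in the frame of sorter between 0.01 and 0.21 m and x of sink2 in the frame of sorter between -0.125 and 0.125 m), for 0.2 s.
2. the board is back down level, with the heat sinks on it (value of joint board below 0.03 rad and y of sink0 in the frame of sorter between 0.01 and 0.21 m and x of sink0 in the frame of sorter between -0.125 and 0.125 m and z of each of sink0, sink1, sink2 in the frame of sorter above 0.05 m and y of sink1 in the frame of sorter between 0.01 and 0.21 m and x of sink1 in the frame of sorter between -0.125 and 0.125 m and y of sink2 in the frame of sorter between 0.01 and 0.21 m and x of sink2 in the frame of sorter between -0.125 and 0.125 m), for 0.2 s.
At the end, for the whole second after the job is handed in: each can lies at rest in a tray pocket (centre within 10 mm of the pocket's seen from above and under 28 mm high, axis along the row within 0.2 rad); each heat sink is at rest inside the bin (origin under 40 mm high); the board is level (under 0.03 rad) (value of joint board below 0.03 rad and (horizontal distance between can0 and pocket0 below 0.01 m or horizontal distance between can0 and pocket1 below 0.01 m or horizontal distance between can0 and pocket2 below 0.01 m) and z of each of can0, can1, can2 in the frame of tray below 0.028 m and angle between the x axis of each of can0, can1, can2 and the x axis of tray, either way round below 0.2 rad and linear speed of each of can0, can1, can2, sink0, sink1, sink2 below 0.03 m/s and (horizontal distance between can1 and pocket0 below 0.01 m or horizontal distance between can1 and pocket1 below 0.01 m or horizontal distance between can1 and pocket2 below 0.01 m) and (horizontal distance between can2 and pocket0 below 0.01 m or horizontal distance between can2 and pocket1 below 0.01 m or horizontal distance between can2 and pocket2 below 0.01 m) and x of sink0 in the frame of bin between -0.108 and 0.108 m and y of sink0 in the frame of bin between -0.073 and 0.073 m and z of each of sink0, sink1, sink2 in the frame of bin below 0.04 m and x of sink1 in the frame of bin between -0.108 and 0.108 m and y of sink1 in the frame of bin between -0.073 and 0.073 m and x of sink2 in the frame of bin between -0.108 and 0.108 m and y of sink2 in the frame of bin between -0.073 and 0.073 m); the robot touches nothing.
It fails at once if a can on the board is handled with the gripper ((contact force between the fingers and can0 above 1 N and (y of can0 in the frame of sorter between 0.01 and 0.21 m and x of can0 in the frame of sorter between -0.125 and 0.125 m and z of can0 in the frame of sorter above 0.05 m)) or (contact force between the fingers and can1 above 1 N and (y of can1 in the frame of sorter between 0.01 and 0.21 m and x of can1 in the frame of sorter between -0.125 and 0.125 m and z of can1 in the frame of sorter above 0.05 m)) or (contact force between the fingers and can2 above 1 N and (y of can2 in the frame of sorter between 0.01 and 0.21 m and x of can2 in the frame of sorter between -0.125 and 0.125 m and z of can2 in the frame of sorter above 0.05 m))).
It fails at once if a bystander is moved more than 30 mm (distance of any of screwdriver, spool, meter, flux, lidbox, tape, brush from where it was at the start of the episode above 0.03 m).
Of can0, can1, can2 only 2 to 3 are there at a start; the rules pass over those that are not, and their reading is None.
Of sink0, sink1, sink2 only 2 to 3 are there at a start; the rules pass over those that are not, and their reading is None.
At some moment in a run one of can0, can1, can2, sink0, sink1, sink2 may be knocked a few centimetres aside while the robot is not near it.
It also fails if it takes over 210 s, if anything falls off the work surface, if the arm or the gripper's body presses on something with over 40 N, if the wrist force passes 120 N, or if a joint passes its speed limit or range.

## Working session

There is one attempt and no reset: what is moved stays moved. The work goes in short steps, each a Python script; the robot and the scene stay as the last script left them, time stands still between calls to the robot, and variables do not carry over. Pictures are saved under pics/ and viewed, at most 14 in all, crops included, and the job is handed in when it is done.

```bash
mkdir -p pics; cat > h.py <<'E'
import numpy as np, cv2
from bench import arm
def grab(n):
    f=arm.grab_frame(n); f['R']=np.array(f['R']); f['t']=np.array(f['t']).ravel(); return f
def save(f,name): cv2.imwrite('pics/'+name+'.png',f['pixels'][:,:,::-1])
def cloud(f):
    v,u=np.mgrid[0:480,0:640]; d=f['depth']
    P=np.stack([(u-f['cx'])/f['fx']*d,(v-f['cy'])/f['fy']*d,d],-1)
    return (P-f['t'])@f['R']          # R^T (P-t)
def onplane(f,uv,z):
    uv=np.atleast_2d(np.array(uv,float)); r=np.c_[(uv[:,0]-f['cx'])/f['fx'],(uv[:,1]-f['cy'])/f['fy'],np.ones(len(uv))]@f['R']
    c=-f['R'].T@f['t']; return c+r*((z-c[2])/r[:,2])[:,None]
E
python3 - <<'E'
from h import *
for n in ('top','side'):
    f=grab(n); save(f,n+'0'); np.savez(n+'0.npz',**f); print(n,f['fx'],-f['R'].T@f['t'],f['R'].round(3).tolist(),(f['depth']>0).mean())
print(arm.sense())
E
```

```text
top 467.467604502208 [0.36834865 0.00324322 1.5645312 ] [[-0.019, -1.0, -0.001], [-0.992, 0.019, -0.123], [0.123, -0.002, -0.992]] 0.995986328125
side 551.7421410179494 [0.2721568  0.97654277 0.96734828] [[-0.961, -0.277, 0.015], [-0.194, 0.633, -0.749], [0.198, -0.723, -0.662]] 0.9961458333333333
{'clock': 0.1, 'q': array([-8.57397304e-01,  3.85505224e-01,  6.74425742e-03, -4.36083936e-04,
       -1.19401973e+00, -2.58589645e-01]), 'joint_vel': array([-0.00056527, -0.00284537,  0.0026535 ,  0.00293593,  0.0004981 ,
       -0.00120234]), 'joint_torque': array([-3.71170809e-04, -3.93319809e+01,  1.88929886e+01,  4.19789940e+00,
       -2.61039597e-03,  2.17812618e-05]), 'ee_pos': array([ 0.27433735, -0.56099659,  0.23830824]), 'orientation': array([-2.84236984e-04, -2.25371321e-01,  9.74272417e-01,  9.71965597e-04]), 'wrist_force': array([-0.95883254, -0.14160285, -0.43270865]), 'torque': array([ 0.04453214,  0.00040981, -0.02735823]), 'finger_force': 0.0, 'finger_gap': 0.08509187495635898}
```

View pics/top0.png

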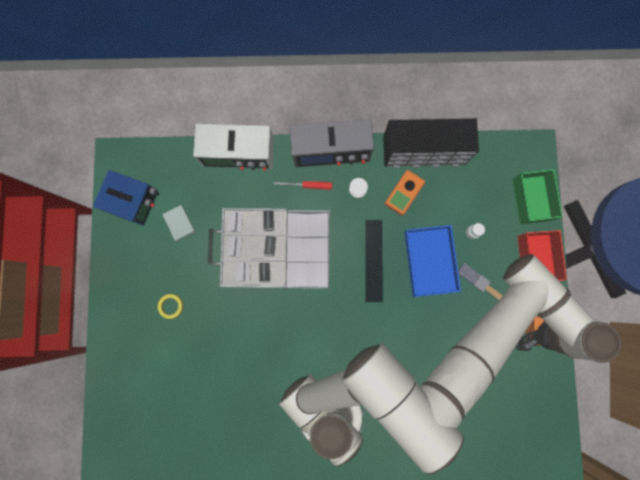

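View pics/side0.png

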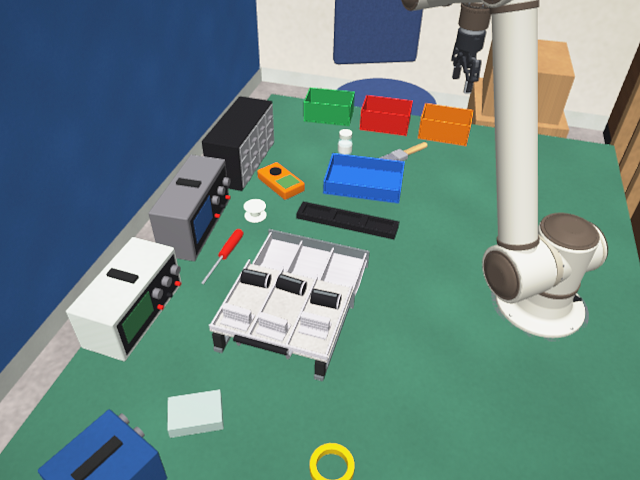

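The views show three cans on the board near the hinge (top view, about (268,220), (269,246), (264,272)). Three heat sinks are nearer the rim at u≈235. The bar is at (211,246), the tray at (374,261) and the bin at (432,261).

```bash
cat > m.py <<'E'
from h import *
F={n:dict(np.load(n+'0.npz')) for n in('top','side')}
def rect(P):
    (c,(w,h),a)=cv2.minAreaRect((P[:,:2]*1000).astype(np.float32)); 
    return np.round([*c,w,h,a],1)
for n,f in F.items():
    C=cloud(f); hsv=cv2.cvtColor(f['pixels'],cv2.COLOR_RGB2HSV); h,s,v=[hsv[...,i].astype(int) for i in range(3)]
    X,Y,Z=C[...,0],C[...,1],C[...,2]
    er=lambda m:cv2.morphologyEx(m.astype(np.uint8),cv2.MORPH_OPEN,np.ones((2,2)))>0
    def rep(k,m):
        m=er(m); k_,lab,st,ce=cv2.connectedComponentsWithStats(m.astype(np.uint8))
        for i in range(1,k_):
            if st[i,4]<25: continue
            P=C[lab==i]; print(n,k,st[i,4],'px',ce[i].round(0),'rect',rect(P),'med',np.median(P,0).round(4),'zp',np.percentile(P[:,2],[5,50,95]).round(4))
    roi=(X>.4)&(X<.85)&(Y>-.3)&(Y<.6)
    rep('bin',roi&(abs(h-112)<12)&(s>120)&(Y<0)&(Z>.035)&(Z<.06))
    rep('dark',roi&(v<70)&(s<90)&(Z>.008)&(Z<.14))
    rep('white',roi&(s<50)&(v>90)&(Z>.03)&(Z<.11)&(Y>-.0)&(X>.5))
    rep('tall',roi&(s<60)&(v>80)&(Z>.09)&(Z<.115)&(Y>.15)&(X>.5))
E
python3 m.py
```

```text
top bin 75 px [410. 244.] rect [ 548.  -276.8   27.3  106.2   83.9] med [ 0.556  -0.2765  0.041 ] zp [0.0039 0.041  0.0508]
top bin 60 px [414. 277.] rect [ 429.9 -142.5   93.4  302.4    5.7] med [ 0.4407 -0.2834  0.0425] zp [0.0034 0.0425 0.051 ]
top dark 480 px [335. 159.] rect [835.9 -33.1  23.1 259.3   6.8] med [ 0.8381 -0.0496  0.066 ] zp [0.0014 0.066  0.116 ]
top dark 61 px [388. 159.] rect [ 830.1 -206.8   19.1    8.2   41.2] med [ 0.8284 -0.2079  0.0803] zp [0.0155 0.0803 0.1364]
top dark 25 px [324. 156.] rect [834.8   2.1   4.6  32.2   4.7] med [0.8346 0.0053 0.1084] zp [0.0998 0.1084 0.1176]
top dark 203 px [220. 164.] rect [834.7 350.9 121.3   9.3  85.5] med [0.8345 0.3526 0.043 ] zp [0.0009 0.043  0.0807]
top dark 37 px [246. 163.] rect [828.9 261.3  27.1   8.3  73.9] med [0.8301 0.2645 0.0621] zp [0.0095 0.0621 0.0882]
top dark 50 px [257. 164.] rect [604.9 109.1 517.3  32.4  27.7] med [0.8283 0.2273 0.0487] zp [0.0031 0.0487 0.0901]
top dark 51 px [410. 186.] rect [ 745.3 -284.6   25.1   25.    88.4] med [ 0.7457 -0.2838  0.0398] zp [0.0337 0.0398 0.0466]
top dark 150
[... 4591 characters left out ...]
t [628.8 188.   13.   49.8  89.9] med [0.6272 0.189  0.0979] zp [0.0953 0.0979 0.1006]
side tall 221 px [129. 310.] rect [829.5 344.8 160.6  18.2  82. ] med [0.8315 0.3781 0.1058] zp [0.091  0.1058 0.1111]
side tall 29 px [268. 278.] rect [5.985e+02 1.851e+02 3.200e+00 3.170e+01 4.000e-01] med [0.5982 0.1898 0.0918] zp [0.0839 0.0918 0.1002]
side tall 102 px [293. 281.] rect [398.  567.5  53.7 854.3  20.7] med [0.5405 0.1858 0.098 ] zp [0.0914 0.098  0.1006]
side tall 246 px [237. 311.] rect [466.6 634.   59.2 785.5  25.3] med [0.6238 0.3018 0.099 ] zp [0.0876 0.099  0.1033]
side tall 245 px [274. 320.] rect [426.3 634.2  59.1 748.5  19.7] med [0.5438 0.3037 0.0994] zp [0.0877 0.0994 0.1028]
```

```bash
cat >> h.py <<'E'
def Q(yaw):  # tool down, tool x at world angle yaw
    return np.array([0,np.cos(yaw/2),np.sin(yaw/2),0])
def best(p,yaw):
    q0=arm.sense()['q']; c=[]
    for y in (yaw,yaw+np.pi):
        s=arm.solve_ik(np.array(p),Q(y))
        if s is not None: c.append((np.abs(np.array(s)-q0).max(),y))
    return min(c)[1]
E
python3 - <<'E'
from h import *
print(arm.sense()['clock'])
P=[((0.5,-0.2,0.42),0),((0.53,0.03,0.42),0),((0.53,0.30,0.42),0)]
for i,(p,y) in enumerate(P):
    yy=best(p,y); arm.movep(p,Q(yy)); arm.sleep(.3); f=grab('wrist'); save(f,f'w{i}'); np.savez(f'w{i}.npz',**f)
    print(yy,arm.sense()['clock'],-f['R'].T@f['t'],f['fx'],f['R'].round(2).tolist(),arm.sense()['q'].round(2))
a=[cv2.imread(f'pics/w{i}.png') for i in range(3)]
cv2.imwrite('pics/w_all.png',np.hstack([cv2.resize(x,(266,200)) for x in a]))
E
```

```text
0.1
3.141592653589793 2.1417 [ 0.41605449 -0.20042048  0.55441579] 395.2992791071364 [[0.0, 1.0, -0.0], [0.95, -0.0, 0.33], [0.33, -0.0, -0.95]] [-0.08  0.16  0.15  0.   -1.55 -1.49]
3.141592653589793 3.4167 [0.44611812 0.02910504 0.55467778] 395.2992791071364 [[0.0, 1.0, -0.0], [0.95, -0.0, 0.33], [0.33, -0.0, -0.95]] [ 0.36  0.15  0.13  0.   -1.55 -1.93]
3.141592653589793 4.8167 [0.4463104  0.29897334 0.5550126 ] 395.2992791071364 [[0.0, 1.0, 0.0], [0.95, -0.0, 0.33], [0.33, -0.0, -0.95]] [ 0.78  0.3   0.32  0.   -1.59 -2.35]
```

View pics/w_all.png

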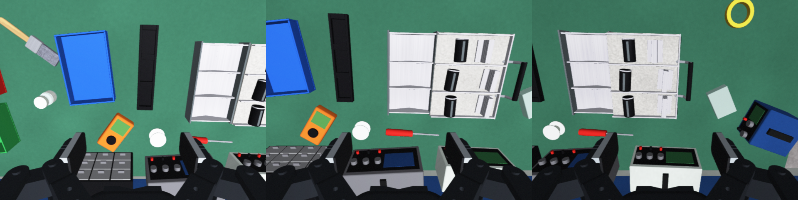

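View pics/w2.png

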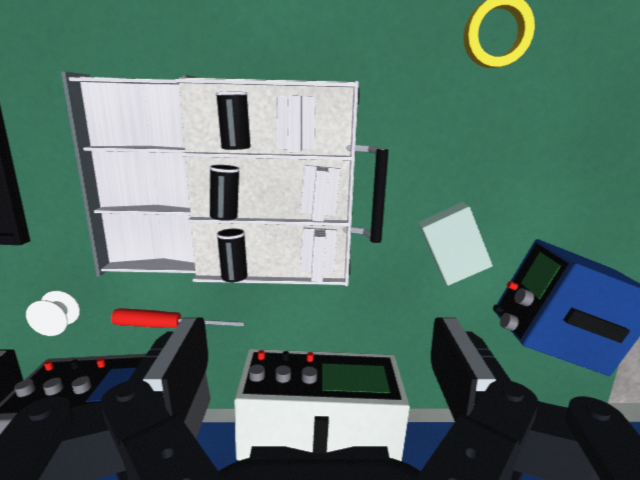

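Wrist view w2 shows the bar at (380,195), the webs at about (295,123), (320,193) and (320,253), and the trough to the left. Nothing obstructs the sorter. Next I'll compute the frames from w0–w2.

```bash
cat >> h.py <<'E'
def comps(m,amin=80):
    n,lab,st,ce=cv2.connectedComponentsWithStats(m.astype(np.uint8)); return [(lab==i,ce[i],st[i,4]) for i in range(1,n) if st[i,4]>=amin]
def prect(m):
    c,_=cv2.findContours(m.astype(np.uint8),cv2.RETR_EXTERNAL,cv2.CHAIN_APPROX_NONE); return cv2.boxPoints(cv2.minAreaRect(max(c,key=len)))
def midline(box):  # endpoints of long axis
    b=box; e=[np.linalg.norm(b[0]-b[1]),np.linalg.norm(b[1]-b[2])]
    return ((b[0]+b[3])/2,(b[1]+b[2])/2) if e[0]>e[1] else ((b[0]+b[1])/2,(b[2]+b[3])/2)
def tri(fs,uvs):   # least-squares ray crossing
    A=np.zeros((3,3)); b=np.zeros(3)
    for f,uv in zip(fs,uvs):
        c=-f['R'].T@f['t']; d=onplane(f,uv,0)[0]-c; d/=np.linalg.norm(d); M=np.eye(3)-np.outer(d,d); A+=M; b+=M@c
    return np.linalg.solve(A,b)
def hsvof(f): 
    x=cv2.cvtColor(f['pixels'],cv2.COLOR_RGB2HSV).astype(int); return x[...,0],x[...,1],x[...,2]
E
cat > m2.py <<'E'
from h import *
W=[dict(np.load(f'w{i}.npz')) for i in range(3)]
R={}
for i,f in enumerate(W):
    h,s,v=hsvof(f); C=cloud(f); X,Y,Z=[C[...,k] for k in range(3)]
    for nm,m in (('dark',(v<75)&(s<110)&(X>.38)&(X<.72)),('blue',(abs(h-112)<14)&(s>130)&(Y<-.1)&(X<.68)&(X>.35))):
        for mm,c,a in comps(m,150):
            if Z[mm].mean()>.15: continue
            b=prect(mm); zz=np.median(Z[cv2.erode(mm.astype(np.uint8),np.ones((3,3)))>0])
            g=onplane(f,np.array(midline(b)),zz); g=g[np.argsort(g[:,0])]
            print(i,nm,a,b.mean(0).round(0),'zmed',zz.round(4),'ends',g[:,:2].round(4).tolist(),'ctr',g.mean(0)[:2].round(4),'ang',np.arctan2(*(g[1]-g[0])[1::-1]).round(3))
            R[(i,nm,tuple(b.mean(0).round(0)))]=midline(b)
    # white structure outline rim
    m=(s<60)&(v>110)&(X>.35)&(X<.72)&(Y>-.02)&(Y<.37)
    mm=max(comps(m),key=lambda t:t[2]); b=prect(mm[0]); print(i,'sorter box',b.round(0).tolist(),onplane(f,b,.078)[:,:2].round(4).tolist())
    # web tops
    m=(Z>.093)&(Z<.107)&(X>.4)&(X<.7)&(Y>.1)&(Y<.36)
    for mm,c,a in comps(m,80):
        b=prect(mm); g=onplane(f,np.array(midline(b)),.1); g=g[np.argsort(g[:,0])]
        print(i,'top100',a,c.round(0),np.median(C[mm],0).round(4),'L',np.linalg.norm(g[1]-g[0]).round(4),'ang',np.arctan2(*(g[1]-g[0])[1::-1]).round(3))
E
python3 m2.py
```

```text
0 dark 7859 [354. 168.] zmed 0.007 ends [[0.3783, -0.1502], [0.643, -0.1535]] ctr [ 0.5106 -0.1519] ang -0.012
0 dark 2502 [463. 195.] zmed 0.0319 ends [[0.4101, -0.0038], [0.6764, -0.01]] ctr [ 0.5432 -0.0069] ang -0.023
0 dark 1856 [570. 199.] zmed 0.0405 ends [[0.4238, 0.1359], [0.6669, 0.1299]] ctr [0.5453 0.1329] ang -0.025
0 dark 1170 [627. 219.] zmed 0.0918 ends [[0.5209, 0.176], [0.5793, 0.172]] ctr [0.5501 0.174 ] ang -0.068
0 dark 152 [621. 255.] zmed 0.0823 ends [[0.5968, 0.1671], [0.6025, 0.2058]] ctr [0.5997 0.1864] ang 1.423
0 dark 1069 [615. 281.] zmed 0.092 ends [[0.6022, 0.1783], [0.6618, 0.1796]] ctr [0.632 0.179] ang 0.022
0 blue 21089 [204. 164.] zmed 0.0056 ends [[0.3814, -0.3625], [0.6248, -0.354]] ctr [ 0.5031 -0.3583] ang 0.035
0 sorter box [[456.0, 299.0], [461.0, 98.0], [644.0, 103.0], [639.0, 304.0]] [[0.6653, -0.017], [0.4107, -0.0393], [0.4162, 0.17], [0.6728, 0.2312]]
0 top100 682 [631. 223.] [0.555  0.1761 0.0963] L 0.0621 ang -0.018
0 top100 828 [622. 280.] [0.6283 0.1829 0.0967] L 0.066 ang -0.004
1 dark 8959 [182. 145.] zmed 0.0076 ends [[0.3768, -0.
[... 2095 characters left out ...]
 0.5762]] ctr [0.679 0.594] ang -0.408
2 dark 500 [591. 323.] zmed 0.1082 ends [[0.7029, 0.6148], [0.7272, 0.6837]] ctr [0.715  0.6493] ang 1.232
2 sorter box [[64.0, 279.0], [68.0, 72.0], [371.0, 79.0], [366.0, 285.0]] [[0.6652, -0.0391], [0.4135, 0.0197], [0.4212, 0.3568], [0.6758, 0.361]]
2 top100 1179 [231. 120.] [0.4639 0.2014 0.0967] L 0.0618 ang 0.022
2 top100 722 [294. 124.] [0.4681 0.2714 0.0999] L 0.0585 ang -0.023
2 top100 1010 [221. 194.] [0.5472 0.1837 0.0967] L 0.0622 ang -0.083
2 top100 611 [319. 195.] [0.548  0.2989 0.1001] L 0.0609 ang -0.091
2 top100 878 [230. 258.] [0.6286 0.1877 0.0967] L 0.0633 ang 0.017
2 top100 537 [317. 258.] [0.6275 0.2963 0.1001] L 0.0622 ang -0.063
```

```bash
cat >> h.py <<'E'
YS=-0.02; BAR=np.array([.5495,.3685,.1005]); YD=np.array([-np.sin(YS),np.cos(YS),0]); XD=np.array([np.cos(YS),np.sin(YS),0])
HINGE=BAR-.235*YD-np.array([0,0,.0365])
def barpos(th): return HINGE+YD*(.235*np.cos(th)-.0365*np.sin(th))+np.array([0,0,.235*np.sin(th)+.0365*np.cos(th)])
OFF=np.array([0,0,-.009])
E
python3 - <<'E'
from h import *
yy=best(BAR+[0,0,.1],YS)
arm.set_gripper(.045)
arm.movep(BAR+[0,0,.08],Q(yy)); arm.move_linear(BAR+OFF,feed=.08)
print(arm.sense()['ee_pos'],arm.sense()['wrist_force'])
arm.set_gripper(0.0,50); s=arm.sense(); print(s['finger_gap'],s['finger_force'],s['wrist_force'])
for th in np.arange(.03,.241,.03):
    arm.move_linear(barpos(th)+OFF,feed=.04)
    s=arm.sense(); print(round(th,2),s['ee_pos'].round(4),s['wrist_force'].round(1),round(s['finger_gap'],4),s['clock'])
arm.sleep(.6)
f=grab('side'); save(f,'tip'); f=grab('wrist'); save(f,'tipw')
E
```

```text
[0.54984208 0.36884549 0.09227173] [0.39566675 0.32722042 0.46189269]
0.012526512810737984 48.795515298843384 [-0.38245661  0.53776184  2.54352042]
0.03 [0.5496 0.3679 0.0981] [ 2.2  4.1 -5.9] 0.0123 8.2583
0.06 [0.5496 0.3666 0.1053] [ 1.8  4.3 -6.2] 0.012 8.5833
0.09 [0.5495 0.365  0.1124] [ 0.9  6.1 -5. ] 0.0123 8.9083
0.12 [0.5495 0.3632 0.1196] [ 0.6  4.8 -3.6] 0.0118 9.2333
0.15 [0.5495 0.3614 0.1262] [ 2.   6.5 -4.5] 0.0125 9.5583
0.18 [0.5494 0.3592 0.1331] [ 0.9  6.5 -4.4] 0.0124 9.8833
0.21 [0.5494 0.3568 0.14  ] [ 0.4  6.9 -2.4] 0.0124 10.2083
0.24 [0.5493 0.3544 0.1465] [ 1.1  7.6 -4.6] 0.0121 10.5333
```

View pics/tip.png

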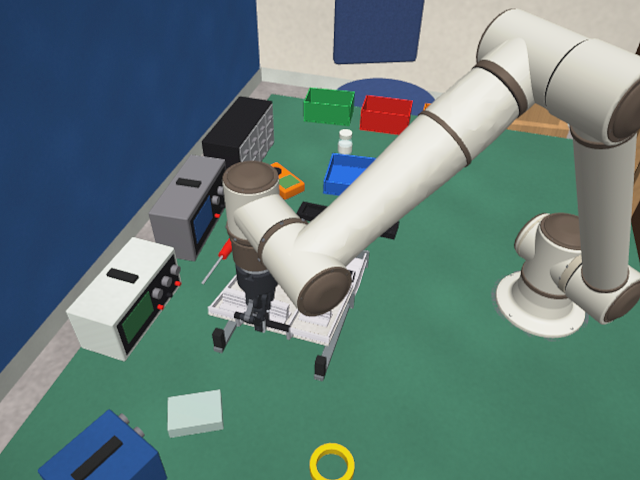

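The side view shows the bar gripped at (258,315) and the board tipped, but the arm hides the cans. I'll look at the wrist view.

View pics/tipw.png

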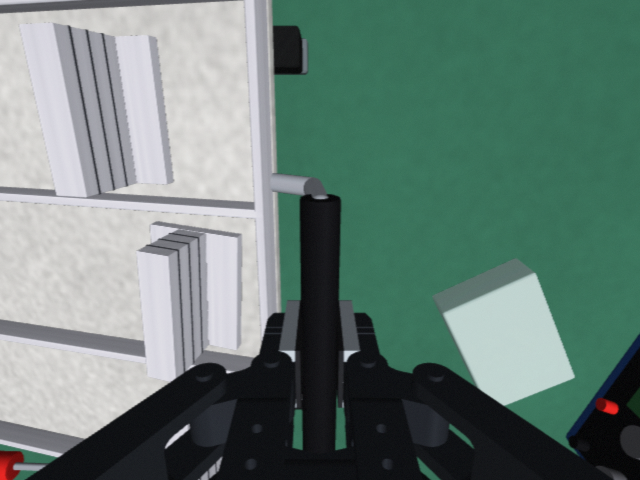

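```bash
cat >> h.py <<'E'
def sor(C): D=C-[HINGE[0],HINGE[1],0]; return D@XD,D@YD,C[...,2]
def scan(f,tag=''):
    x,y,z=sor(cloud(f)); h,s,v=hsvof(f)
    for mm,c,a in comps((v<75)&(s<110)&(abs(x)<.12)&(y>-.13)&(y<.2)&(z<.14)&(z>.02),150):
        b=prect(mm); print(tag,'dark',a,c.round(0),'sorter',np.round([np.median(x[mm]),np.median(y[mm]),np.median(z[mm]),np.percentile(z[mm],95)],4))
E
python3 - <<'E'
from h import *
for n in('wrist','top'): f=grab(n); scan(f,n)
save(f,'tiptop'); print(arm.sense()['clock'])
E
```

```text
wrist dark 240 [276.  52.] sorter [-0.1088  0.1985  0.0548  0.0559]
11.3333
```

The wrist view shows two sinks still on the board, at about (95,110) and (180,300); the third is hidden behind the fingers. The cans are out of view, so I'll check the top picture.

```bash
python3 -c "
import cv2
a=cv2.imread('pics/tiptop.png')[180:320,180:360]; cv2.imwrite('pics/tiptopc.png',cv2.resize(a,None,fx=3.5,fy=3.5))"
```

```text
(no output)
```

View pics/tiptopc.png

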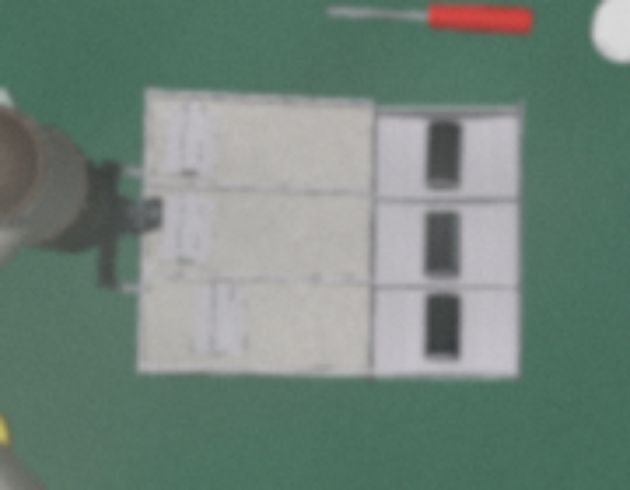

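All three cans lie in the trough (crop positions (443,155), (442,243), (442,325)) and all three sinks are still on the tipped board. I'll lower the board and measure again.

```bash
cat >> h.py <<'E'
def look(tag,ps=((.53,.12,.36),(.53,.25,.36))):
    out=[]
    for i,p in enumerate(ps):
        arm.movep(p,Q(best(p,np.pi))); arm.sleep(.25); f=grab('wrist'); np.savez(f'{tag}{i}.npz',**f); save(f,f'{tag}{i}'); out.append(f)
    return out
def survey(f,tag=''):
    C=cloud(f); x,y,z=sor(C); h,s,v=hsvof(f); r=(abs(x)<.125)&(abs(C[...,0]-.545)<.2)
    k=np.ones((3,3),np.uint8)
    for nm,m in (('web',r&(z>.092)&(z<.108)&(y>.01)&(y<.2)),('can',r&(v<80)&(s<110)&(z>.026)&(z<.06)&(y>-.12)&(y<-.01))):
        m=cv2.morphologyEx(m.astype(np.uint8),cv2.MORPH_OPEN,k)
        for mm,c,a in comps(m,150):
            zz=np.percentile(z[mm],80) if nm=='can' else np.median(z[mm])
            g=onplane(f,np.array(midline(prect(mm))),zz); g=g[np.argsort(g[:,0])]; d=g[1]-g[0]
            if np.linalg.norm(d)<.035: continue
            print(tag,nm,a,c.round(0),'med',np.median(C[mm],0).round(4),'rectctr',g.mean(0).round(4),'L',np.linalg.norm(d).round(3),'ang',np.arctan2(d[1],d[0]).round(3),'sorter',np.round([np.median(x[mm]),np.median(y[mm])],3))
E
python3 - <<'E'
from h import *
for th in np.arange(.21,-.001,-.03): arm.move_linear(barpos(th)+OFF,feed=.05)
s=arm.sense(); print(s['wrist_force'],s['ee_pos'])
arm.set_gripper(.04); arm.sleep(.2)
p=arm.sense()['ee_pos']; arm.move_linear(p+[0,0,.09],feed=.12)
arm.set_gripper(.055)
for i,f in enumerate(look('a')): survey(f,i)
print(arm.sense()['clock'])
E
```

```text
[-1.05827636  3.62612146  2.21130791] [0.54975803 0.36890751 0.09197399]
0 web 1111 [475. 127.] med [0.4672 0.2695 0.0998] rectctr [0.4684 0.2696 0.0998] L 0.06 ang -0.015 sorter [-0.08   0.134]
0 web 979 [492. 209.] med [0.5479 0.2975 0.0998] rectctr [0.5489 0.2972 0.0998] L 0.062 ang -0.1 sorter [-0.     0.164]
0 web 826 [479. 279.] med [0.6273 0.2952 0.0999] rectctr [0.628  0.295  0.0999] L 0.064 ang -0.071 sorter [0.079 0.163]
0 can 1537 [275. 120.] med [0.4631 0.0721 0.0383] rectctr [0.4637 0.0719 0.0401] L 0.057 ang -0.036 sorter [-0.081 -0.063]
0 can 1178 [277. 189.] med [0.5409 0.0718 0.0389] rectctr [0.5416 0.0703 0.0403] L 0.057 ang -0.035 sorter [-0.003 -0.062]
0 can 1067 [277. 258.] med [0.6273 0.0685 0.0389] rectctr [0.6273 0.0684 0.0406] L 0.059 ang -0.065 sorter [ 0.084 -0.063]
1 web 953 [341. 126.] med [0.4671 0.2707 0.1   ] rectctr [0.4683 0.2708 0.1   ] L 0.059 ang -0.018 sorter [-0.08   0.136]
1 web 833 [367. 207.] med [0.5475 0.2988 0.1   ] rectctr [0.549  0.2984 0.1   ] L 0.061 ang -0.101 sorter [-0.001  0.165]
1 web 718 [362. 278.] med [0.6271 0.2964 0.1001] rectctr [0.6279 0.2964 0.1001] L 0.063 ang -0.062 sorter [0.079 0.164]
1 can 1554 [162. 120.] med [0.4635 0.0755 0.0382] rectctr [0.464  0.0758 0.0401] L 0.06 ang -0.027 sorter [-0.08 -0.06]
1 can 1256 [169. 189.] med [0.5408 0.074  0.0387] rectctr [0.5408 0.0739 0.0402] L 0.059 ang -0.027 sorter [-0.003 -0.06 ]
1 can 1088 [176. 258.] med [0.6273 0.0716 0.0387] rectctr [0.6277 0.0716 0.0405] L 0.058 ang -0.071 sorter [ 0.084 -0.06 ]
17.8083
```

View pics/a0.png

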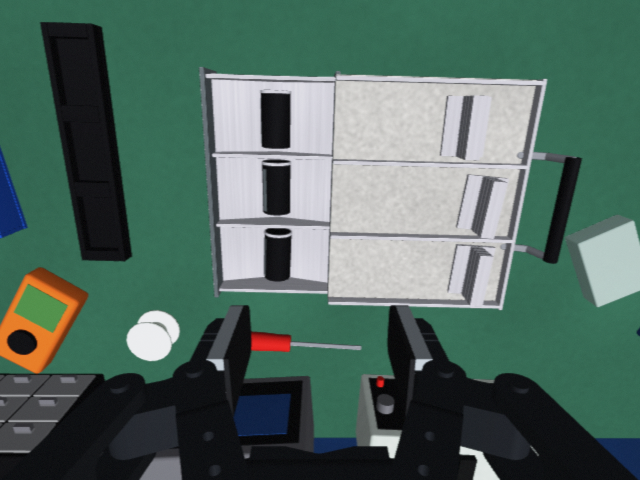

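The board is level, all the cans lie in the trough valley (a0: (275,120), (277,189), (277,258)), and the sinks are in place. Next I'll compute the tray and bin frames.

```bash
cat > m3.py <<'E'
from h import *
for nm in ('w0','w1','a0'):
    f=dict(np.load(nm+'.npz')); C=cloud(f); X,Y,Z=[C[...,k] for k in range(3)]; h,s,v=hsvof(f)
    roi=(X>.34)&(X<.69)
    m=roi&(v<80)&(s<120)&(Y<-.09)&(Y>-.21)&(Z<.03)
    top=max(comps(m),key=lambda t:t[2])[0]
    for k,mm in (('rim',top&(Z>.0145)&(Z<.026)),('sil',top)):
        P=C[mm]; (c,sz,a)=cv2.minAreaRect((P[:,:2]*1000).astype(np.float32)); print(nm,'tray',k,mm.sum(),np.round(c,1),np.round(sz,1),round(a,2),'zmed',np.median(P[:,2]).round(4))
    P=C[top&(Z>.0145)&(Z<.026)]; lo=np.percentile(P,[.7,99.3],axis=0); print('   bounds',lo.round(4)[:,:2].tolist())
    for mm,c,a in comps(cv2.morphologyEx((top&(Z<.0125)).astype(np.uint8),cv2.MORPH_OPEN,np.ones((3,3))),200):
        P=C[mm]; (c,sz,a)=cv2.minAreaRect((P[:,:2]*1000).astype(np.float32)); print(nm,'  pocket',np.round(c,1),np.round(sz,1),round(a,2),np.median(P,0).round(4))
    m=roi&(abs(h-112)<14)&(s>120)&(Y<-.15)&(X<.68)
    mm=max(comps(m),key=lambda t:t[2])[0]; 
    for k,q in (('rim',mm&(Z>.037)&(Z<.052)),('floor',mm&(Z<.012))):
        P=C[q]
        if len(P)>20: (c,sz,a)=cv2.minAreaRect((P[:,:2]*1000).astype(np.float32)); print(nm,'bin',k,q.sum(),np.round(c,1),np.round(sz,1),round(a,2),np.median(P[:,2]).round(4))
E
python3 m3.py
```

```text
w0 tray rim 3755 [ 501.  -154.9] [ 56.2 273.8] 88.34 zmed 0.02
w0 tray sil 8526 [ 504.6 -153.5] [ 59.  283.6] 88.33 zmed 0.0075
   bounds [[0.3652, -0.185], [0.6361, -0.1246]]
w0   pocket [ 413.2 -152. ] [41.6 70.3] 88.59 [ 0.4119 -0.1517  0.006 ]
w0   pocket [ 502.1 -154.7] [41.6 69.2] 88.36 [ 0.5016 -0.1543  0.0061]
w0   pocket [ 590.9 -157.3] [41.6 67.8] 88.4 [ 0.5912 -0.1572  0.0063]
w0 bin rim 2871 [ 496.1 -345.4] [220.3 150.2] 5.05 0.0444
w0 bin floor 15788 [ 502.8 -354.2] [240.  170.5] 5.02 0.0052
w1 tray rim 4188 [ 500.7 -154.4] [ 56.2 274.2] 88.27 zmed 0.0199
w1 tray sil 9763 [ 503.  -154.2] [ 56.9 284.2] 88.1 zmed 0.0083
   bounds [[0.3651, -0.1839], [0.6365, -0.1236]]
w1   pocket [ 412.8 -154.5] [39.5 70.2] 88.22 [ 0.4115 -0.1552  0.006 ]
w1   pocket [ 501.4 -157.4] [39.6 69.7] 88.88 [ 0.5006 -0.1582  0.0062]
w1   pocket [ 590.4 -159.7] [39.6 68. ] 88.24 [ 0.5901 -0.1609  0.0064]
w1 bin rim 2053 [ 495.8 -342.6] [220.7 147.1] 4.95 0.0441
w1 bin floor 13048 [ 498.  -354.2] [240.5 170.6] 4.8 0.0052
a0 tray rim 5789 [ 500.9 -154.7] [ 58.2 274.2] 88.28 zmed 0.0198
a0 tray sil 13155 [ 503.7 -154.6] [ 64.6 286.9] 86.52 zmed 0.0107
   bounds [[0.3647, -0.184], [0.6359, -0.1231]]
a0   pocket [ 400.4 -123.9] [ 2.3 70.6] 88.34 [ 0.4005 -0.124   0.0057]
a0   pocket [ 412.6 -156.3] [37.4 70.4] 88.16 [ 0.411  -0.1574  0.0061]
a0   pocket [ 479.  -126.3] [ 2.5 82.6] 88.75 [ 0.4764 -0.1263  0.0057]
a0   pocket [ 501.3 -159. ] [36.9 69.8] 88.54 [ 0.5004 -0.1604  0.0063]
a0   pocket [ 580.1 -129.5] [  2.8 117.3] 88.55 [ 0.578  -0.1293  0.0059]
a0   pocket [ 590.6 -161.6] [36.8 67.7] 88.21 [ 0.59   -0.1629  0.0064]
a0 bin rim 61 [ 587.6 -262. ] [21.   3.9] 2.77 0.0401
a0 bin floor 576 [ 559.9 -268.5] [ 34.5 119.7] 75.76 0.0051
```

```bash
cat >> h.py <<'E'
TRAY=np.array([.501,-.1547]); TA=-.030; BIN=np.array([.496,-.345]); BA=.087
def down_to(p,zend,lim=4,step=.0015,feed=.03):
    p=np.array(p,float); f0=arm.sense()['wrist_force'][2]
    while p[2]>zend+1e-6:
        p[2]=max(zend,p[2]-step); arm.move_linear(p,feed=feed)
        if abs(arm.sense()['wrist_force'][2]-f0)>lim: break
    return p
def can(xy,ang,k,zg=.0225,op=.052):
    xy=np.array(xy); y=best([*xy,.16],ang); arm.set_gripper(op); arm.movep([*xy,.16],Q(y)); arm.move_linear([*xy,.05],feed=.2)
    p=down_to([*xy,.034],zg,step=.003); s=arm.sense(); print('pick z',p[2],s['wrist_force'].round(1))
    arm.set_gripper(0,40); g=arm.sense(); print('gap',round(g['finger_gap'],4),round(g['finger_force'],1))
    arm.move_linear([*xy,.16],feed=.2)
    t=TRAY+k*.089*np.array([np.cos(TA),np.sin(TA)]); y2=best([*t,.16],TA)
    arm.movep([*t,.16],Q(y2)); arm.move_linear([*t,.045],feed=.2)
    q=down_to([*t,.038],.0225,lim=2.5,step=.001); s=arm.sense(); print('place z',q[2],s['wrist_force'].round(1),'gap',round(s['finger_gap'],4))
    arm.set_gripper(op); arm.move_linear([*t,.12],feed=.2); print('clock',arm.sense()['clock'])
E
python3 - <<'E'
from h import *
can((.4625,.0705),-.03,-1)
f=grab('wrist'); save(f,'c1')
E
```

```text
pick z 0.0225 [-0.4  0.9 -0.8]
gap 0.0327 39.9
place z 0.02699999999999999 [-1.6 -0.2  4.9] gap 0.0325
clock 27.9667
```

View pics/c1.png

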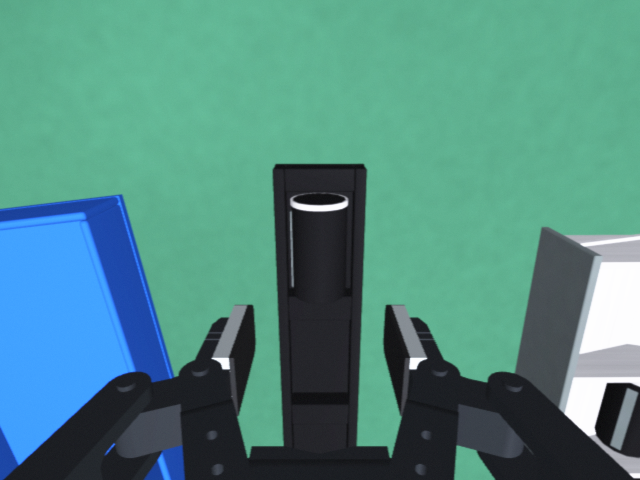

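The first can is seated in pocket 0, with its near end at (320,200). I'll re-survey in case something was knocked, then place the next two.

```bash
python3 - <<'E'
from h import *
f=look('b',((.53,.12,.36),))[0]; survey(f)
E
python3 - <<'E'
from h import *
can((.540,.0690),-.03,0)
can((.6262,.0675),-.068,1)
for i,f in enumerate(look('d',((.53,.15,.36),(.50,-.12,.36)))): survey(f,i)
E
```

```text
web 1123 [476. 127.] med [0.4676 0.2695 0.0998] rectctr [0.4682 0.2695 0.0998] L 0.061 ang -0.021 sorter [-0.08   0.134]
 web 974 [493. 208.] med [0.548  0.2974 0.0998] rectctr [0.5489 0.2972 0.0998] L 0.062 ang -0.101 sorter [-0.     0.164]
 web 825 [481. 279.] med [0.6272 0.2951 0.1   ] rectctr [0.6279 0.2949 0.1   ] L 0.063 ang -0.072 sorter [0.079 0.163]
 can 1172 [278. 189.] med [0.541  0.0717 0.039 ] rectctr [0.5411 0.0701 0.0403] L 0.058 ang -0.036 sorter [-0.003 -0.062]
 can 1055 [278. 258.] med [0.627  0.0686 0.0388] rectctr [0.6267 0.0688 0.0405] L 0.058 ang -0.035 sorter [ 0.084 -0.064]
pick z 0.0225 [ 0.3 -0.2  0.5]
gap 0.0326 39.7
place z 0.02699999999999999 [-1.5 -0.1  3.9] gap 0.0321
clock 39.6667
pick z 0.0225 [-0.2 -0.5 -0. ]
gap 0.0329 39.7
place z 0.02699999999999999 [-1.5 -0.3  3. ] gap 0.0326
clock 49.7583
0 web 1085 [445. 127.] med [0.4678 0.2699 0.0999] rectctr [0.4684 0.2697 0.0999] L 0.061 ang -0.023 sorter [-0.08   0.135]
0 web 943 [464. 208.] med [0.5479 0.2977 0.0998] rectctr [0.5487 0.2977 0.0998] L 0.062 ang -0.098 sorter [-0.     0.164]
0 web 802 [453. 278.] med [0.627  0.2954 0.0999] rectctr [0.6277 0.2952 0.0999] L 0.063 ang -0.074 sorter [0.079 0.164]
```

View pics/d1.png

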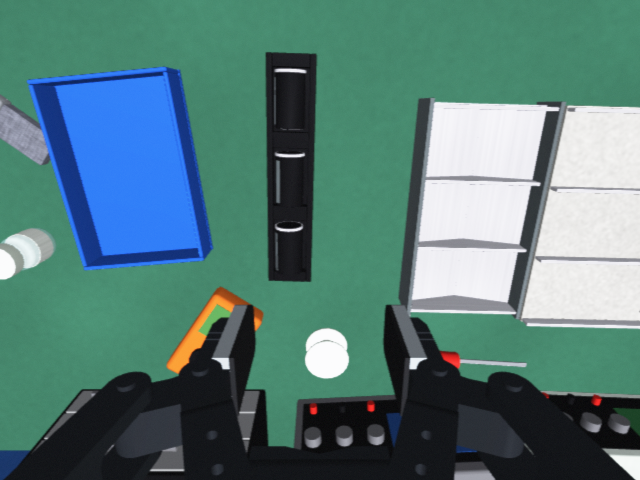

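All three cans are seated in their pockets (290,100), (290,180) and (290,248), and the trough is empty. Now the sinks.

```bash
cat >> h.py <<'E'
def sink(xy,ang,k,zg=.087,op=.036):
    xy=np.array(xy); y=best([*xy,.18],ang); arm.set_gripper(op); arm.movep([*xy,.18],Q(y)); arm.move_linear([*xy,.11],feed=.2)
    p=down_to([*xy,.105],zg,step=.003,feed=.05); print('pick z',p[2],arm.sense()['wrist_force'].round(1))
    arm.set_gripper(0,40); g=arm.sense(); print('gap',round(g['finger_gap'],4),round(g['finger_force'],1))
    arm.move_linear([*xy,.2],feed=.2); print('lift gap',round(arm.sense()['finger_gap'],4))
    t=BIN+k*.066*np.array([np.cos(BA),np.sin(BA)]); y2=best([*t,.2],BA)
    arm.movep([*t,.2],Q(y2)); arm.move_linear([*t,.05],feed=.2)
    q=down_to([*t,.042],.0275,lim=2.5,step=.0015); s=arm.sense(); print('place z',q[2],s['wrist_force'].round(1),'gap',round(s['finger_gap'],4))
    arm.set_gripper(op); arm.move_linear([*t,.16],feed=.2); print('clock',arm.sense()['clock'])
E
python3 - <<'E'
from h import *
sink((.468,.2703),-.02,-1)
f=look('e',((.53,.15,.36),))[0]; survey(f)
E
```

```text
pick z 0.087 [0.6 1.1 0.7]
gap 0.013 40.9
lift gap 0.013
place z 0.0275 [-1.8  1.8  6.6] gap 0.0129
clock 64.8667
 web 939 [464. 208.] med [0.548  0.2976 0.0999] rectctr [0.5489 0.2976 0.0999] L 0.062 ang -0.098 sorter [-0.     0.164]
 web 800 [453. 278.] med [0.6271 0.2952 0.1   ] rectctr [0.6279 0.2952 0.1   ] L 0.063 ang -0.074 sorter [0.079 0.163]
```

```bash
python3 - <<'E'
from h import *
sink((.5484,.298),-.10,0)
f=look('g',((.53,.15,.36),))[0]; survey(f)
sink((.6275,.2956),-.072,1)
f=look('i',((.53,.15,.36),(.48,-.18,.38)))
survey(f[0]); f=grab('side'); save(f,'end_side')
E
```

```text
pick z 0.087 [ 0.4 -0.1 -0.4]
gap 0.0132 41.1
lift gap 0.0133
place z 0.0275 [-1.8  0.6  5. ] gap 0.013
clock 78.4667
 web 799 [453. 278.] med [0.6271 0.2953 0.1   ] rectctr [0.6279 0.2952 0.1   ] L 0.063 ang -0.074 sorter [0.079 0.163]
pick z 0.087 [0.4 0.  0.1]
gap 0.013 41.3
lift gap 0.0132
place z 0.0275 [-1.8  0.5  3.9] gap 0.013
clock 92.05
```

View pics/i1.png

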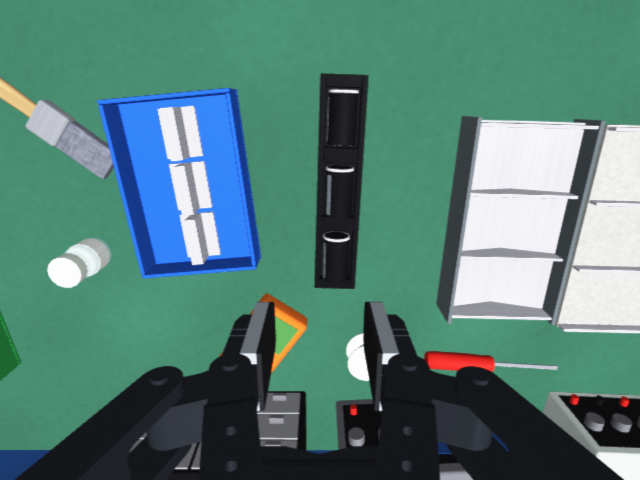

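View pics/end_side.png

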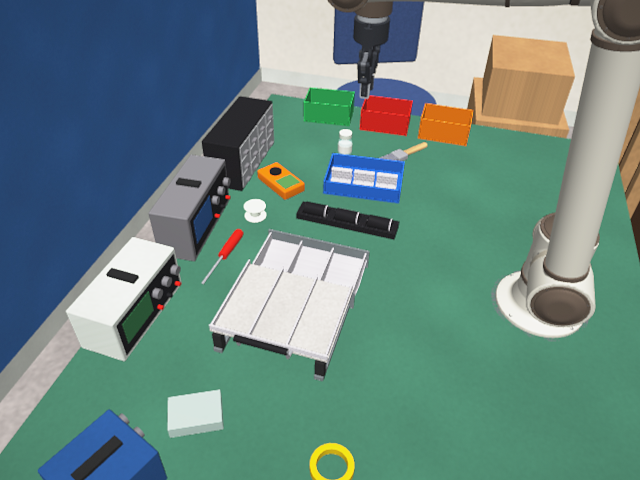

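The pictures show three sinks in the bin, three cans in the tray, and the board level and empty. I'll check the can heights and then hand in.

```bash
python3 - <<'E'
from h import *
f=dict(np.load('i1.npz')); C=cloud(f); D=C[...,:2]-TRAY; x=D@[np.cos(TA),np.sin(TA)]; y=D@[-np.sin(TA),np.cos(TA)]; z=C[...,2]
ok=True
for k in(-1,0,1):
    m=(abs(x-k*.089)<.043)&(abs(y)<.02)&(z>.0245)&(z<.08); e=np.percentile(x[m],[2,98])-k*.089; top=np.percentile(z[m],95)
    yc=np.median(y[m&(z>.036)]); print(k,m.sum(),e.round(4),top.round(4),yc.round(4)); ok&=top<.0435 and abs(yc)<.006
print(ok)
if ok: print(arm.sign_off())
E
```

```text
-1 1565 [-0.0295  0.0298] 0.0405 -0.0008
0 1339 [-0.0302  0.0298] 0.0405 -0.0014
1 1160 [-0.0308  0.029 ] 0.0406 -0.0012
True
the job is handed in; nothing more can be done
None
```

The job is handed in: the cans rolled off into the trough and now lie one per tray pocket, all three heat sinks are in the blue bin, and the board is back down level; my last camera check agreed, but no verdict was returned.

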